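# Load the balance's weight lever and hold its recessed adjusting switch

### The arm

A 6-joint arm with a two-finger parallel gripper is mounted at the origin on a cart in front of the work surface, level with it; the furniture and walls round the work are solid. World frame = base frame: x ahead of the robot, y to its left, z up, the work surface at z = 0. Lengths are in m, angles in rad, forces in N, time in s.
With the tool pointing down it reaches from about 0.3 to 0.75 m from the base axis. Payload 8.5 kg.
Tool frame: the origin (TCP) lies midway between the tips of the shut fingers; the grasp point (between the pads) lies 19 mm behind it; z points along the fingers, y is the line along which they close (so a half turn about z gives the same grasp; the last joint's range is limited). The gripper opens to 85 mm and grips with 20 to 120 N. Pads are 22 mm wide; open, the fingers measure 114 mm over their backs; the gripper's body (76 mm by 85 mm) begins 54 mm behind the grasp point. The pads swing forward as they close: fully open they stand 13 mm farther back than shut.
Start: joints at [-1.494, 0.381, 1.297, -0, 1.464, -0.215], TCP at [0.158, -0.527, 0.231] pointing down, gripper open.
Joint ranges: [-3.11, 3.11], [-0.89, 2.33], [0.22, 2.48], [-1.42, 4.56], [0.17, 2.85], [-2.88, 2.88]. Speed limits (rad/s): [2.39, 2.39, 3.14, 3.14, 3.14, 3.14].

### API

Orientations are given as a unit quaternion [x, y, z, w].
In Python, from rig import read_state, capture, camera_info, job_done gives the robot as it stands.
- The arm moves only by the tool move_arm, never from a script. Its argument "deltas" is one flat list of numbers, 5 for each row, row after row: the opening in per cent of the stroke, from 0 (shut) to 100 (fully open), then the shift along the world's x, y, z in m, then the turn about the world's z in rad. A call has 1 to 5 rows; each row shifts and turns the commanded pose from where the row before left it; what a row does not reach is not made up. A row lasts 1/8 s, in which the tool goes at most 62.5 mm and 10.7 degrees, less where a joint would pass 70% of its speed; a pose out of reach is approached as far as the arm can. A call with a gripper value outside its range is refused whole. The fingers move at their own pace and stop on an object; "force" is the grip in N (left out, the last holds). Time passes only in rows, so rows that do not move let the fingers close. It gives the time, the measured TCP pose, the force, the opening and the grip force at its end, in the units of the state.
- read_state(): the state, without advancing time (a new reading comes with each control period).
- capture(name): name is "scene" or "top" or "wrist"; returns (picture, depth): 420x560x3 uint8, blue, green, red; 420x560 float32, m along the optical axis (not along the pixel's ray), 0 where there is no reading.
- camera_info(name): a dict with "K" (3x3 intrinsics, pixels), "R" (3x3) and "t" (3): a world point X has camera coordinates R X + t. Camera axes: x right, y down, z forward; pixel columns grow to the right and rows downward; lengths in m; the calibration is good to about 2 mm. The wrist camera is an equidistant fisheye: a pixel r from the principal point sees the ray r / f radians off the axis. A picture is of the moment at which its call begins: read the wrist's pose just before it. camera_info takes no time and is no camera call; for the wrist camera it gives the pose at the moment of the call.
- job_done(): hands the job in; it is judged then, once.
The state is a dict: "t": time; "joints": joint angles; "joint_vel": joint speeds; "joint_efforts": joint torques, N m; "tool_pos": TCP position; "tcp_rot": TCP orientation; "ft_force": force on the tool from outside, world axes, zero at the start; "ft_torque": the same for the moment, N m; "finger_gap": finger opening in m; "gripper_force": force on a finger pad.
Only numpy, scipy, OpenCV 4.12 (cv2) and the standard library are available. Lean on these libraries where they do the work, as an engineer would, in place of code of your own. Each camera call takes 0.05 s, during which the arm holds its last target. There are 200 camera calls.

### The job

Put the laboratory balance into adjustment: first press the weight lever on its right flank down until it clicks and stays down by itself, then take the screwdriver out of the tool stand, reach its blade down through the round hole in the balance's deck and push the recessed switch fully down. Finish still gripping the screwdriver and holding the switch down with the lever latched. Do not press the switch before the lever has latched, do not touch the weighing pan, and leave the check weights, the moisture tin and the thermometer where they are.

Things in the scene. Friction and masses are not known exactly. Their poses are not given: they have to be found in the camera images.
- balance: white compact laboratory balance, fixed, 200 deep (x) x 150 wide (y) x 62 mm high, with a sloping display at its front (-x). Origin: centre of its footprint on the worktop; x to its back, y to its left, z up. The flat white deck is at z = 62 mm; a round steel pan stands at the back of it
- weigh_pan: round steel weighing pan, 105 mm across, on the balance's deck, fixed; top 12 mm above this origin, which lies at (38, 0, 62) mm in the balance's frame. Must not be touched
- lever_pad (a point): centre of the top face of the black ribbed thumb pad (26 along the lever x 32 mm across) at the end of the weight lever on the balance's right (-y) flank. In the balance's frame it is at (-32, -97, 73) mm raised, (-40, -97, 39) mm latched and 34 mm high at the lower stop: it swings down and slightly forward
- cal_lever (a joint): angle of the weight lever, rad: 0 raised as found, about 0.29 at the click, 0.37 latched (a spring ball in the flank then holds it), 0.42 at its lower stop. Hinge 95 mm behind the pad. The pad pushes back with 3 to 4 N, with about 10 N just before the click (from 0.19 on); let go earlier and it springs up
- switch_hole (a point): centre of the mouth of the round black switch hole in the deck, in front of the pan at the right, 62.5 mm above the worktop, at (-37, -52, 62.5) mm in the balance's frame. Vertical; flares from a 13 mm throat to 18 mm at the mouth. The switch's flat top fills the throat 22.5 mm below the mouth
- cal_button (a joint): travel of the recessed switch, m: 0 up, 0.005 fully down. A spring pushes back with 2.5 N at first and 7 N fully down; it springs up when let go
- driver_grip (a point): where to grip the screwdriver: on the axis of its handle, 28 mm below the handle's top and 197 mm above the worktop as found. The handle is upright, round, 27 mm across and 95 mm long, red, with a thin steel blade below; it stands vertically in one of the outer holes of the tool stand, resting on its top; about 90 g. To draw it out, lift straight up by 100 mm or more
- driver_tip (a point): lower end of the screwdriver's blade, on the handle's axis, 165.5 mm below the grip point; the blade is 6 mm thick and reaches 98 mm below the handle
- tool_stand: grey open tool stand, fixed, 80 (x) x 136 (y) x 130 mm high, two shelves with three 10 mm holes at y = -35, 0, 35 mm. Origin: centre of its underside. Screwdriver and thermometer stand in the two outer holes, either way round
- thermo_mid (a point): centre of the yellow body (24 x 15 x 62 mm) of the probe thermometer, which stands in the other outer hole of the stand; leave alone
- sieve_shaker: beige sieve shaker, fixed on the worktop between the balance (left) and the tool stand (right): origin under its centre, reaches 185 mm towards the robot, 200 mm to either side with its side handles (these below 0.15 m) and 391 mm up. In the way of a straight move from one side to the other: pass in front of it, near the robot's base; leave alone
- weight_200: brass check weight, 30 mm across, 42 mm high, origin under its centre, on the worktop near the balance; leave alone
- weight_100: brass check weight, 24 mm across, 34 mm high, origin under its centre, on the worktop near the balance; leave alone
- tin: aluminium moisture tin with lid, 68 mm across, 38 mm high, origin under its centre, on the worktop beside the tool stand; leave alone

How it is judged:
On the way:
1. the weight lever is down past its click and the switch is still up (value of joint cal_lever above 0.34 rad and value of joint cal_button below 0.0015 m), for 0.2 s.
At the end, for the whole second after the job is handed in: the lever is latched (over 0.34 rad), the switch is at least 4 of its 5 mm down, the blade's tip is in the hole (within 7 mm of its centre line, less than 42 mm above the worktop) and presses with over 2 N, and the fingers grip the screwdriver (value of joint cal_lever above 0.34 rad and value of joint cal_button above 0.004 m and horizontal distance between driver_tip and switch_hole below 0.007 m and z of driver_tip in the frame of balance below 0.042 m and contact force between driver and balance above 2 N and contact force between the fingers and driver above 2 N); the arm keeps its last pose, push and grip.
It fails at once if the switch is pressed (over 1.5 mm) before the lever has latched (value of joint cal_button above 0.0015 m and value of joint cal_lever below 0.32 rad).
It fails at once if the weighing pan is touched (over 0.5 N) (contact force between weigh_pan and anything else above 0.5 N).
It fails at once if a check weight, the tin or the thermometer is displaced by over 20 mm (distance of any of weight_200, weight_100, tin, thermo_mid from where it was at the start of the episode above 0.02 m).
It also fails if it takes over 72 s, if anything falls off the work surface, if the arm or the gripper's body presses on something with over 40 N, if the wrist force passes 120 N, or if a joint passes its speed limit or range.

## Working session

There is one attempt and no reset: what is moved stays moved. The work goes in short steps, Python scripts to look and compute and a tool call to move; the robot and the scene stay as the last step left them, time stands still between calls to the robot, and variables do not carry over. Pictures are saved under pics/ and viewed, at most 10 in all, crops included, and the job is handed in when it is done.

Besides the shell and the picture viewer there is one more tool, called after ">>>" as name(argument=value, ...), one argument or row to a line, values as JSON. move_arm: Moves the arm, as the interface text tells. Its arguments: {"type":"object","properties":{"deltas":{"type":"array"},"force":{"type":"number"}},"required":["deltas"]}

```bash
mkdir -p pics
cat > h.py <<'E'
import numpy as np, cv2
from rig import read_state, capture, camera_info, job_done
def pts(name):
    ci=camera_info(name); im,d=capture(name); K,R,t=[np.array(ci[k],float) for k in("K","R","t")]
    v,u=np.mgrid[:420,:560]; x=(u-K[0,2])/K[0,0]; y=(v-K[1,2])/K[1,1]
    if name=="wrist":
        r=np.hypot(x,y); s=np.where(r>1e-9,np.tan(np.minimum(r,1.5))/np.maximum(r,1e-9),1); x=x*s; y=y*s
    P=(np.dstack([x*d,y*d,d])-t)@R; P[d==0]=np.nan
    return im,d,P
E
python3 - <<'E'
from h import *
for n in("scene","top"):
    im,d,P=pts(n); cv2.imwrite(f"pics/{n}0.png",im); np.save(f"{n}0.npy",P)
    ci=camera_info(n); print(n,-np.array(ci["R"]).T@ci["t"])
s=read_state(); print(s["t"],s["tool_pos"],s["tcp_rot"],s["ft_force"])
E
```

```text
scene [-0.48924295 -0.49223362  0.6914382 ]
top [ 0.29502437 -0.01311066  1.27817148]
0.1 [ 0.15817932 -0.52649308  0.23077503] [ 9.89378920e-01  1.45357898e-01  4.25843155e-05 -6.56682778e-04] [-0.05844458 -0.30883253  0.34102341]
```

View pics/scene0.png

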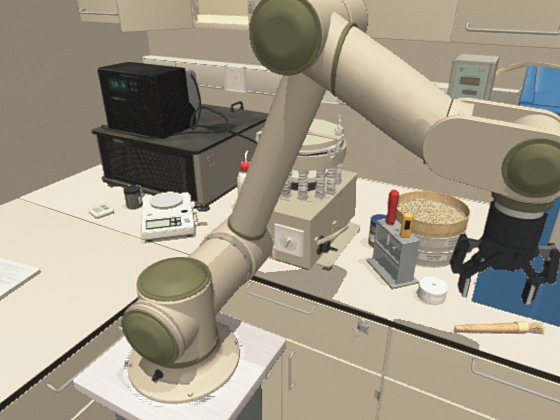

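View pics/top0.png

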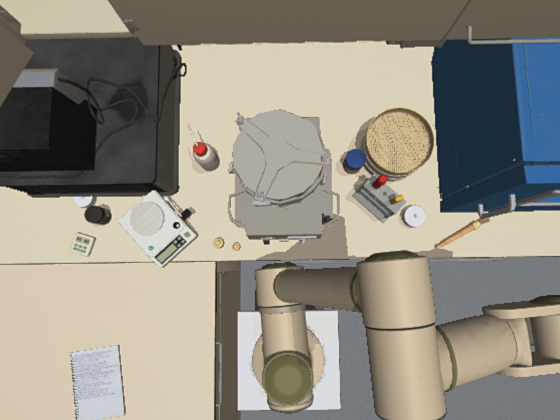

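The scene and top views show the balance at about (160,228) in the top image, yawed. The stand is at (378,198), with the red screwdriver in its left-back hole at (380,182) and the yellow thermometer at (398,198). The tin is at (413,215). Next I'll measure.

Run:
```python
from h import *
P=np.load("top0.npy"); im=cv2.imread("pics/top0.png"); hsv=cv2.cvtColor(im,cv2.COLOR_BGR2HSV)
c=cv2.resize(im[180:280,110:250],None,fx=4,fy=4,interpolation=cv2.INTER_CUBIC)
c2=cv2.resize(im[160:235,340:435],None,fx=4,fy=4,interpolation=cv2.INTER_CUBIC)
o=np.zeros((400,560+380,3),np.uint8); o[:,:560]=c; o[:300,560:]=c2
cv2.imwrite("pics/crop1.png",cv2.resize(o,(800,340)))
# deck
reg=np.zeros(im.shape[:2],bool); reg[185:270,115:205]=1
m=reg&(abs(P[...,2]-.062)<.006)
q=P[m]; print("deck",m.sum(),np.median(q,0),cv2.minAreaRect((q[:,:2]*1000).astype(np.float32)))
m=reg&(P[...,2]>.02)&(P[...,2]<.09); q=P[m]; print("bal",q.min(0),q.max(0),cv2.minAreaRect((q[:,:2]*1000).astype(np.float32)))
reg=np.zeros(im.shape[:2],bool); reg[160:235,345:430]=1
red=reg&((hsv[...,0]<8)|(hsv[...,0]>172))&(hsv[...,1]>150); q=P[red]
print("red",red.sum(),np.nanmedian(q,0),np.nanmax(q,0)); q=q[q[:,2]>.20]; print(len(q),q.mean(0) if len(q) else 0)
y=reg&(hsv[...,0]>15)&(hsv[...,0]<32)&(hsv[...,1]>180); q=P[y]; q=q[q[:,2]>.15]; print("yel",len(q),q.mean(0) if len(q) else 0,np.argwhere(y).mean(0))
m=reg&(abs(P[...,2]-.13)<.006); q=P[m]; print("stand",len(q),cv2.minAreaRect((q[:,:2]*1000).astype(np.float32)))
for n,(v,u) in dict(tin=(215,413),w1=(243,219),w2=(246,237)).items(): print(n,P[v,u])
# scene red
S=np.load("scene0.npy"); im=cv2.imread("pics/scene0.png"); hsv=cv2.cvtColor(im,cv2.COLOR_BGR2HSV)
reg=np.zeros(im.shape[:2],bool); reg[180:230,380:402]=1
red=reg&((hsv[...,0]<8)|(hsv[...,0]>172))&(hsv[...,1]>150); q=S[red]; print("sred",len(q),np.nanmedian(q,0),np.nanmin(q,0),np.nanmax(q,0))
```

```text
deck 1673 [0.40529672 0.39568424 0.06066325] ((461.8060302734375, 419.5870361328125), (257.6207580566406, 195.64071655273438), 40.47500991821289)
bal [0.28975501 0.28408219 0.02003544] [0.55163812 0.55241032 0.08971414] ((461.370849609375, 409.7712097167969), (283.26251220703125, 209.70550537109375), 41.582881927490234)
red 103 [ 0.51728542 -0.26224548  0.21847303] [ 0.53352189 -0.25466409  0.22714615]
72 [ 0.51927514 -0.26462653  0.21890357]
yel 39 [ 0.47067063 -0.31348536  0.18394677] [199.         396.47619048]
stand 595 ((544.5029296875, -314.0855712890625), (139.5574493408203, 182.23565673828125), 61.29871368408203)
tin [ 0.44190135 -0.40270257  0.03597907]
w1 [0.36207995 0.21075586 0.04173827]
w2 [0.35245697 0.15592302 0.02868747]
sred 272 [ 0.51489959 -0.27127696  0.18614109] [ 0.50746851 -0.28070703  0.13453848] [ 0.53142713 -0.25970322  0.22476547]
```

View pics/crop1.png

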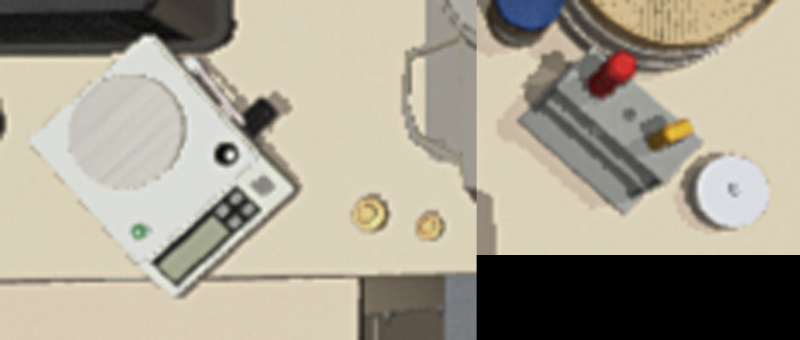

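The crop gives these pixel positions in the full top image:
- Hole: about (176.4,225)
- Lever pad: (187,214)
- Pan: (147.3,219)

The driver's top is near (382,181).

Run:
```python
from h import *
ci=camera_info("top"); K,R,t=[np.array(ci[k],float) for k in("K","R","t")]; C=-R.T@t
def ray(u,v,z):
    d=R.T@np.linalg.inv(K)@[u,v,1]; return C+d*(z-C[2])/d[2]
obs=[((-37,-52),ray(176.4,225,.0625)),((38,0),ray(147.3,218.8,.074)),((-32,-97),ray(187,213.8,.073)),((100,-75),ray(154,190.3,.062)),((100,75),ray(118.8,221.1,.062))]
A=np.array([o[0] for o in obs])/1000; B=np.array([o[1][:2] for o in obs])
ca,cb=A.mean(0),B.mean(0); U,S,V=np.linalg.svd((A-ca).T@(B-cb)); Rm=(U@V).T; off=cb-Rm@ca
yaw=np.arctan2(Rm[1,0],Rm[0,0]); print("bal",off,"yaw",yaw,"res mm",((A@Rm.T+off-B)*1000).round(1).tolist())
for n,p in dict(hole=(-37,-52),pad=(-32,-97),padL=(-40,-97)).items(): print(n,Rm@np.array(p)/1000+off)
P=np.load("top0.npy"); print("driver top px", ray(382,180.5,.225))
q=P.reshape(-1,3); 
s=q[(abs(q[:,1])<.25)&(q[:,0]>.2)&(q[:,0]<.8)&(q[:,2]>.06)]
for lo,hi in((.06,.15),(.15,.25),(.25,.45)):
    m=s[(s[:,2]>lo)&(s[:,2]<hi)&(s[:,1]>-.2)]; print("shaker",lo,np.percentile(m,1,axis=0) if len(m) else 0,np.percentile(m,99,axis=0) if len(m) else 0)
n=q[(np.hypot(q[:,0]-.517,q[:,1]+.264)<.13)&(q[:,2]>.14)]; print("tall near driver",[(x*100).round().astype(int).tolist() for x in n[::25]])
im,d,W=pts("wrist"); cv2.imwrite("pics/w0.png",im); s=read_state(); print(camera_info("wrist")["K"], -np.array(camera_info("wrist")["R"]).T@camera_info("wrist")["t"])
```

```text
bal [0.40941825 0.40028911] yaw 0.7417752723945448 res mm [[-1.5, -3.1], [-0.8, -1.2], [-0.6, 2.3], [4.2, -0.6], [-1.3, 2.6]]
hole [0.41727034 0.33695393]
pad [0.45135859 0.30715475]
padL [0.44546043 0.30174997]
driver top px [ 0.51516519 -0.26462232  0.225     ]
shaker 0.06 [ 0.26116804 -0.1986917   0.06166423] [0.65302505 0.24736208 0.14745418]
shaker 0.15 [ 0.20362075 -0.10224613  0.15368441] [0.71642047 0.24178032 0.24024056]
shaker 0.25 [ 0.20787891 -0.10036829  0.26221892] [0.66994463 0.12592922 0.43926176]
tall near driver [[61, -26, 14], [53, -27, 22], [52, -26, 20], [52, -26, 19], [52, -26, 16], [51, -26, 17], [48, -33, 19], [47, -31, 19], [47, -31, 15]]
[[325.1922621    0.         281.87031246]
 [  0.         325.1922621  212.15837   ]
 [  0.           0.           1.        ]] [ 0.23587403 -0.50268379  0.37266061]
```

View pics/w0.png

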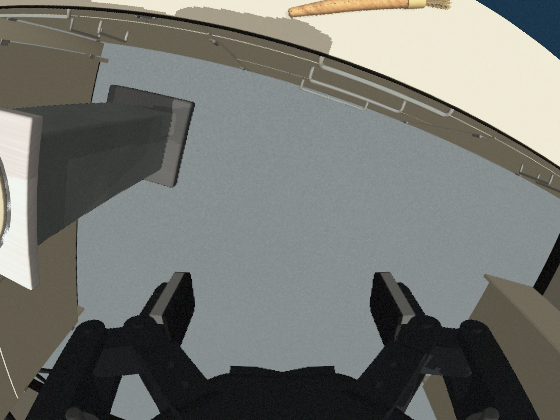

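The wrist view shows the floor, cart and gripper only; the stand is out of view. I'll set off now, swinging past the front of the shaker with the fingers shut.

>>> move_arm(
  deltas=[0,0.003,0.05,0.025,0.1,0,0.003,0.05,0.025,0.1,0,0.003,0.05,0.025,0.1,0,0.003,0.05,0.025,0.1,0,0.005,0.047,0.02,0.1],
)

```text
t: 0.78
tool_pos: [0.1751, -0.278, 0.3521]
tcp_rot: [0.922, 0.387, -0.0, 0.0]
ft_force: [1.1, 0.5, 0.1]
finger_gap: -0.0002
gripper_force: 0.0
```

>>> move_arm(
  deltas=[0,0.03,0.035,0,0.13,0,0.03,0.035,0,0.13,0,0.03,0.035,0,0.13,0,0.03,0.035,0,0.13,0,0.015,0.035,0,0.13],
)

```text
t: 1.4
tool_pos: [0.311, -0.1033, 0.3511]
tcp_rot: [0.75, 0.662, 0.0, -0.0]
ft_force: [-0.1, -0.9, 0.2]
finger_gap: -0.0
gripper_force: 0.0
```

>>> move_arm(
  deltas=[0,0,0.045,0,0.15,0,0,0.045,0,0.15,0,0,0.045,0,0.15,0,0,0.045,0,0.15,0,0,0.045,0,0.15],
)

```text
t: 2.02
tool_pos: [0.3098, 0.1218, 0.3513]
tcp_rot: [0.455, 0.89, 0.0, 0.0]
ft_force: [0.6, -1.0, -0.2]
finger_gap: 0.0001
gripper_force: 0.0
```

>>> move_arm(
  deltas=[0,0.025,0.046,0,0.03,0,0.03,0.046,-0.02,0.03,0,0.035,0.046,-0.05,0.03,0,0.04,0.04,-0.05,0.025,0,0,0,0,0],
)

```text
t: 2.65
tool_pos: [0.427, 0.284, 0.2447]
tcp_rot: [0.405, 0.914, -0.003, -0.003]
ft_force: [-0.4, -0.5, 1.0]
finger_gap: 0.0002
gripper_force: 0.0
```

Run:
```python
from h import *
im,d,W=pts("wrist"); cv2.imwrite("pics/w1.png",im); np.save("w1.npy",W); print(read_state()["tool_pos"])
```

```text
[0.42678914 0.28334393 0.24721681]
```

View pics/w1.png

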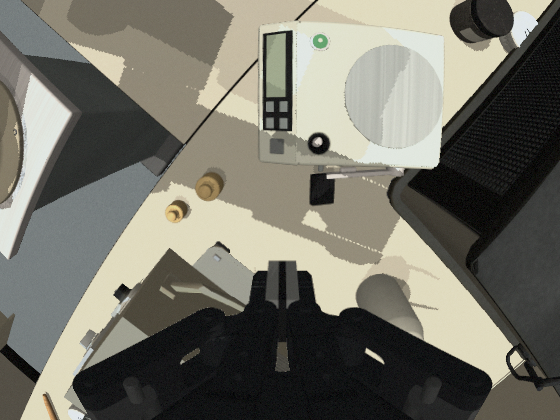

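In the wrist view, the hole is at (319,143), the pad top at (321,187) and the pan centre at (393,97).

```bash
cat >> h.py <<'E'
def wray(u,v,z,ci):
    K,R,t=[np.array(ci[k],float) for k in("K","R","t")]; C=-R.T@t
    a=np.array([(u-K[0,2])/K[0,0],(v-K[1,2])/K[1,1]]); r=np.hypot(*a); d=R.T@np.append(a/r*np.sin(r),np.cos(r))
    return C+d*(z-C[2])/d[2]
def fit(A,B):
    A=np.array(A,float)/1000; B=np.array(B)[:,:2]; ca,cb=A.mean(0),B.mean(0); U,S,V=np.linalg.svd((A-ca).T@(B-cb)); Rm=(U@V).T; off=cb-Rm@ca
    print("yaw",np.arctan2(Rm[1,0],Rm[0,0]),"off",off,"res",((A@Rm.T+off-B)*1000).round(1).tolist()); return Rm,off
E
python3 - <<'E'
from h import *
ci=camera_info("wrist")
im=cv2.imread("pics/w1.png"); g=cv2.cvtColor(im,cv2.COLOR_BGR2GRAY)
def blob(v0,v1,u0,u1):
    v,u=np.where(g[v0:v1,u0:u1]<60); print(u.min()+u0,u.max()+u0,v.min()+v0,v.max()+v0); return u.mean()+u0,v.mean()+v0
h=blob(130,156,304,335); p=blob(168,208,303,340); print(h,p)
W=np.load("w1.npy"); print("depth pts hole rim",W[143,334],"pad",W[187,321],"deck",W[60,340])
ob=[wray(319,143,.0625,ci),wray(393,97,.074,ci),wray(321,187,.073,ci),wray(443,164,.062,ci),wray(443,35,.062,ci)]
Rm,off=fit([(-37,-52),(38,0),(-32,-97),(100,-75),(100,75)],ob); print(ob[0],ob[2])
for n,q in dict(hole=(-37,-52),pad=(-32,-97),padL=(-40,-97)).items(): print(n,Rm@np.array(q)/1000+off)
E
```

```text
308 328 133 153
310 334 173 204
(np.float64(318.6374045801527), np.float64(143.8320610687023)) (np.float64(321.0276967930029), np.float64(189.39504373177843))
depth pts hole rim [0.43293498 0.35383499 0.06042433] pad [0.45153501 0.31311481 0.07422662] deck [0.37946536 0.41949861 0.06126279]
yaw 0.75044950376208 off [0.41362266 0.40556578] res [[-0.5, -0.6], [-0.8, 3.0], [3.4, 0.6], [-0.2, -5.6], [-1.9, 2.6]]
[0.42247923 0.34288071 0.0625    ] [0.45300921 0.31222789 0.073     ]
hole [0.42202383 0.34230109]
pad [0.45636928 0.31279873]
padL [0.45051822 0.30734298]
```

>>> move_arm(
  deltas=[0,0.014,0.012,-0.03,0,0,0.013,0.011,-0.04,0,0,0,0,-0.04,0,0,0,0,-0.04,0,0,0,0,0,0],
)

```text
t: 3.32
tool_pos: [0.453, 0.3051, 0.0987]
tcp_rot: [0.406, 0.914, -0.001, -0.001]
ft_force: [0.6, -0.3, 0.6]
finger_gap: -0.0002
gripper_force: 0.0
```

>>> move_arm(
  deltas=[0,0,0.002,-0.015,0,0,0,0,-0.015,0,0,-0.001,0,-0.008,0,0,-0.001,-0.001,-0.008,0,0,-0.001,-0.001,-0.006,0],
)

```text
t: 3.95
tool_pos: [0.4515, 0.306, 0.0475]
tcp_rot: [0.405, 0.914, 0.001, 0.001]
ft_force: [0.7, -0.7, 2.7]
finger_gap: 0.0001
gripper_force: 1.4
```

>>> move_arm(
  deltas=[0,0,0,-0.004,0,0,0,0,-0.004,0,0,0,0,-0.003,0,0,0,0,0,0],
)

```text
t: 4.45
tool_pos: [0.4508, 0.306, 0.0359]
tcp_rot: [0.405, 0.914, -0.0, -0.0]
ft_force: [-1.5, -1.0, 4.0]
finger_gap: 0.0001
gripper_force: 2.1
```

Run:
```python
from h import *
print(read_state()["tool_pos"],read_state()["ft_force"])
im,d,W=pts("wrist"); cv2.imwrite("pics/w2.png",im)
```

```text
[0.45082664 0.30604579 0.03592463] [-1.5497393  -0.99256436  4.00154955]
```

View pics/w2.png

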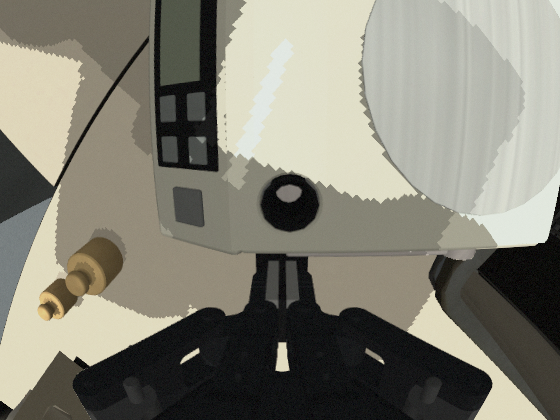

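In this close view the hole is at (290,203) and the pad is hidden under the fingertips. I'll push down a little further, to the stop.

>>> move_arm(
  deltas=[0,0,0,-0.002,0,0,0,0,-0.001,0,0,0,0,0,0],
)

```text
t: 4.88
tool_pos: [0.451, 0.3061, 0.0343]
tcp_rot: [0.405, 0.914, 0.0, 0.0]
ft_force: [-5.0, -3.8, 16.5]
finger_gap: 0.0002
gripper_force: 8.5
```

The force has jumped to 16 N, so the lever is at its lower stop. I'll raise the arm and check that it stays latched.

>>> move_arm(
  deltas=[0,0,0,0.01,0,0,0,0,0.02,0,0,0,0,0.05,0,0,-0.015,-0.02,0.06,0,0,-0.015,-0.02,0.06,0],
)

```text
t: 5.5
tool_pos: [0.4216, 0.2671, 0.2299]
tcp_rot: [0.405, 0.914, 0.0, -0.0]
ft_force: [1.4, -0.4, 0.6]
finger_gap: 0.0003
gripper_force: 0.0
```

Run:
```python
from h import *
ci=camera_info("wrist"); im,d,W=pts("wrist"); cv2.imwrite("pics/w3.png",im); np.save("w3.npy",W); np.savez("ci3.npz",**{k:np.array(ci[k]) for k in "KRt"}); print(read_state()["tool_pos"])
q=W[(np.hypot(W[...,0]-.449,W[...,1]-.306)<.008)]; print("pad z",np.nanpercentile(q[:,2],[5,50,95]))
```

```text
[0.42235133 0.26655238 0.2374911 ]
pad z [0.29049844 0.31324382 0.32254526]
```

View pics/w3.png

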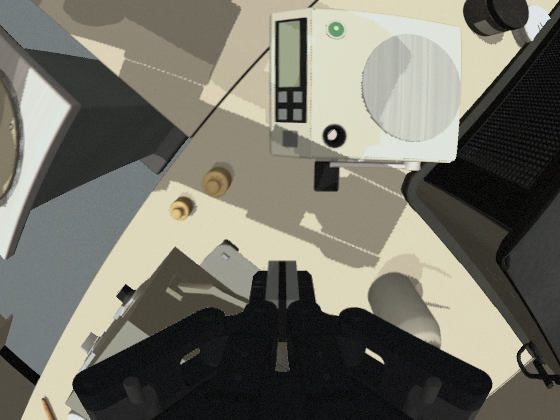

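The lever now lies along the flank with its pad at (326,177), and the hole is at (335,135). I'll confirm the pad height from the depth image.

Run:
```python
from h import *
c=np.load("ci3.npz"); ci={k:c[k] for k in "KRt"}; W=np.load("w3.npy")
print("pad",np.nanmedian(W[168:186,318:336].reshape(-1,3),0)); 
g=cv2.cvtColor(cv2.imread("pics/w3.png"),cv2.COLOR_BGR2GRAY)
v,u=np.where(g[122:150,318:350]<70); u=u+318;v=v+122; print(u.min(),u.max(),v.min(),v.max())
print("hole", wray((u.min()+u.max())/2,(v.min()+v.max())/2,.0625,ci))
```

```text
pad [0.44928898 0.30672699 0.03913652]
323 345 125 147
hole [0.42111865 0.34187434 0.0625    ]
```

The lever is latched (pad z = 39 mm) and the hole is at about (0.4215, 0.342). Now I'll go back to the tool stand.

>>> move_arm(
  deltas=[0,-0.028,-0.037,0.03,-0.03,0,-0.028,-0.037,0.03,-0.03,0,-0.028,-0.037,0.03,-0.03,0,-0.028,-0.037,0.025,-0.03,0,0,-0.02,0,-0.1],
)

```text
t: 6.18
tool_pos: [0.3093, 0.0986, 0.345]
tcp_rot: [0.505, 0.863, 0.001, 0.002]
ft_force: [1.2, -0.4, -0.5]
finger_gap: -0.0004
gripper_force: 0.0
```

>>> move_arm(
  deltas=[50,0,-0.045,0,-0.13,50,0,-0.045,0,-0.13,50,0,-0.045,0,-0.13,50,0,-0.045,0,-0.13,50,0,-0.045,0,-0.13],
)

```text
t: 6.8
tool_pos: [0.31, -0.127, 0.3433]
tcp_rot: [0.754, 0.656, 0.0, 0.0]
ft_force: [0.3, -0.3, 0.7]
finger_gap: 0.0425
gripper_force: 0.0
```

>>> move_arm(
  deltas=[100,0.01,-0.045,0,-0.13,100,0.015,-0.045,0,-0.13,100,0.03,-0.045,0,-0.13,100,0.04,-0.03,0,-0.13,100,0.04,-0.02,0,-0.13],
)

```text
t: 7.42
tool_pos: [0.4464, -0.312, 0.3426]
tcp_rot: [0.925, 0.381, -0.0, -0.0]
ft_force: [-0.4, -0.8, 0.7]
finger_gap: 0.0854
gripper_force: 0.0
```

Run:
```python
from h import *
ci=camera_info("wrist"); im,d,W=pts("wrist"); cv2.imwrite("pics/w4.png",im); np.save("w4.npy",W); np.savez("ci4.npz",**{k:np.array(ci[k]) for k in "KRt"}); print(read_state()["tool_pos"])
hsv=cv2.cvtColor(im,cv2.COLOR_BGR2HSV)
red=(((hsv[...,0]<8)|(hsv[...,0]>172))&(hsv[...,1]>140)&(abs(W[...,0]-.517)<.04)&(abs(W[...,1]+.265)<.04)); q=W[red]; print(red.sum())
v,u=np.where(red); print("px",u.min(),u.max(),v.min(),v.max())
m=q[:,2]>np.nanmax(q[:,2])-.006; print("top",q[m].mean(0),np.nanmax(q[:,2]),m.sum(),(q[m].min(0)+q[m].max(0))/2)
```

```text
[ 0.44955991 -0.31340692  0.34081105]
690
px 295 325 87 116
top [ 0.52317344 -0.26668945  0.22296095] 0.2257593108826579 529 [ 0.52306151 -0.26689427  0.2227611 ]
```

View pics/w4.png

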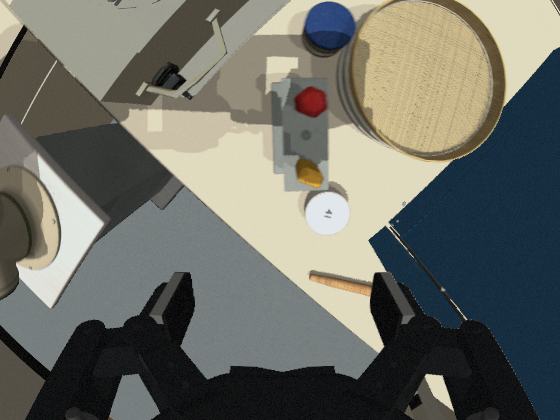

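The red handle is at (311,101), the thermometer at (309,173) and the sieve rim at (345,90). The stand's long axis is vertical in the image, so the yaw is right. I'll move above the handle and measure again at rest.

>>> move_arm(
  deltas=[100,0.035,0.02,0,0,100,0,0,0,0,100,0,0,0,0],
)

```text
t: 7.85
tool_pos: [0.48, -0.2905, 0.3431]
tcp_rot: [0.924, 0.383, -0.0, -0.0]
ft_force: [0.2, -0.1, 0.9]
finger_gap: 0.0855
gripper_force: 0.0
```

Run:
```python
from h import *
W=np.load("w4.npy"); print("rim z",np.nanmax(W[60:130,340:370,2]))
print(read_state()["tool_pos"]); ci=camera_info("wrist"); im,d,W=pts("wrist"); cv2.imwrite("pics/w5.png",im)
hsv=cv2.cvtColor(im,cv2.COLOR_BGR2HSV)
red=(((hsv[...,0]<8)|(hsv[...,0]>172))&(hsv[...,1]>140)&(abs(W[...,0]-.52)<.04)&(abs(W[...,1]+.265)<.04)); q=W[red]
v,u=np.where(red); print("px",u.min(),u.max(),v.min(),v.max(), wray((u.min()+u.max())/2,(v.min()+v.max())/2,.22,ci))
m=q[:,2]>np.nanmax(q[:,2])-.006; print("top",q[m].mean(0),(q[m].min(0)+q[m].max(0))/2)
```

```text
rim z 0.14037977426980727
[ 0.47999588 -0.29051304  0.34310887]
px 204 394 128 413 [ 0.44560853 -0.34624204  0.22      ]
top [ 0.49482828 -0.28215998  0.43629044] [ 0.49475993 -0.28241895  0.4362554 ]
```

Run:
```python
from h import *
ci=camera_info("wrist"); im,d,W=pts("wrist")
hsv=cv2.cvtColor(im,cv2.COLOR_BGR2HSV)
red=(((hsv[...,0]<8)|(hsv[...,0]>172))&(hsv[...,1]>140)&(abs(W[...,0]-.52)<.04)&(abs(W[...,1]+.265)<.04)&(W[...,2]<.24)&(W[...,2]>.15)); q=W[red]
v,u=np.where(red); print("px",u.min(),u.max(),v.min(),v.max(), wray((u.min()+u.max())/2,(v.min()+v.max())/2,.22,ci))
m=q[:,2]>np.nanmax(q[:,2])-.006; print("top",m.sum(),np.nanmax(q[:,2]),q[m].mean(0),(q[m].min(0)+q[m].max(0))/2)
```

```text
px 285 314 129 163 [ 0.52460934 -0.26481868  0.22      ]
top 495 0.2261274394355258 [ 0.52355099 -0.26644637  0.2230575 ] [ 0.52316372 -0.26663732  0.22313797]
```

>>> move_arm(
  deltas=[100,0.022,0.012,0,0,100,0.021,0.012,-0.01,0,100,0,0,-0.04,0,100,0,0,-0.04,0,100,0,0,-0.04,0],
)

```text
t: 8.57
tool_pos: [0.5225, -0.2668, 0.2125]
tcp_rot: [0.924, 0.383, 0.0, 0.0]
ft_force: [0.3, -0.3, -0.3]
finger_gap: 0.0854
gripper_force: 0.0
```

>>> move_arm(
  deltas=[100,0,0,-0.02,0,100,0,0,-0.016,0,100,0,0,0,0],
)

```text
t: 8.95
tool_pos: [0.5223, -0.2667, 0.1767]
tcp_rot: [0.924, 0.383, -0.0, -0.001]
ft_force: [0.9, 0.2, 0.4]
finger_gap: 0.0855
gripper_force: 0.0
```

>>> move_arm(
  deltas=[0,0,0,0,0,0,0,0,0,0,0,0,0,0,0,0,0,0,0,0,0,0,0,0,0],
  force=60,
)

```text
t: 9.57
tool_pos: [0.5233, -0.2666, 0.178]
tcp_rot: [0.924, 0.383, 0.0, 0.0]
ft_force: [0.4, 0.4, 4.5]
finger_gap: 0.0258
gripper_force: 58.5
```

The screwdriver is gripped (gap 26 mm). I'll lift it straight up.

>>> move_arm(
  deltas=[0,0,0,0.02,0,0,0,0,0.035,0,0,0,0,0.04,0,0,0,0,0.045,0,0,0,0,0.045,0],
)

```text
t: 10.2
tool_pos: [0.5229, -0.2662, 0.3634]
tcp_rot: [0.924, 0.383, -0.0, -0.0]
ft_force: [0.8, -1.5, -0.1]
finger_gap: 0.0261
gripper_force: 58.9
```

>>> move_arm(
  deltas=[0,-0.04,-0.005,0.01,0,0,-0.05,0,0,0,0,-0.05,0.02,0,0.1,0,-0.04,0.04,0,0.1,0,-0.03,0.045,0,0.12],
)

```text
t: 10.82
tool_pos: [0.3115, -0.1653, 0.372]
tcp_rot: [0.85, 0.526, -0.0, -0.0]
ft_force: [0.6, 1.0, -0.6]
finger_gap: 0.0259
gripper_force: 59.1
```

>>> move_arm(
  deltas=[0,-0.003,0.045,0,0.13,0,0,0.045,0,0.13,0,0,0.045,0,0.13,0,0,0.045,0,0.13,0,0,0.045,0,0.13],
)

```text
t: 11.45
tool_pos: [0.3096, 0.06, 0.3723]
tcp_rot: [0.637, 0.771, -0.0, -0.0]
ft_force: [0.5, -0.4, -0.3]
finger_gap: 0.0259
gripper_force: 59.2
```

>>> move_arm(
  deltas=[0,0.005,0.05,0,0.08,0,0.015,0.05,0,0.06,0,0.02,0.05,0,0.06,0,0.025,0.045,-0.02,0,0,0.025,0.045,-0.02,0],
)

```text
t: 12.08
tool_pos: [0.4004, 0.3004, 0.3316]
tcp_rot: [0.558, 0.83, -0.0, -0.0]
ft_force: [1.5, -0.8, -0.3]
finger_gap: 0.0256
gripper_force: 59.2
```

>>> move_arm(
  deltas=[0,0.012,0.025,-0.02,0,0,0.01,0.017,-0.03,0,0,0,0,-0.03,0,0,0,0,0,0,0,0,0,0,0],
)

```text
t: 12.7
tool_pos: [0.4224, 0.3406, 0.2537]
tcp_rot: [0.558, 0.83, 0.001, 0.0]
ft_force: [0.3, 0.1, -1.3]
finger_gap: 0.0261
gripper_force: 59.2
```

Run:
```python
from h import *
print(read_state()["tool_pos"],read_state()["tcp_rot"]); ci=camera_info("wrist"); im,d,W=pts("wrist"); cv2.imwrite("pics/w6.png",im); np.save("w6.npy",W); np.savez("ci6.npz",**{k:np.array(ci[k]) for k in "KRt"})
im,d,P=pts("scene"); cv2.imwrite("pics/s6.png",im)
```

```text
[0.42241609 0.34060892 0.25369898] [5.58419987e-01 8.29557956e-01 7.41179222e-04 4.06392356e-04]
```

View pics/w6.png

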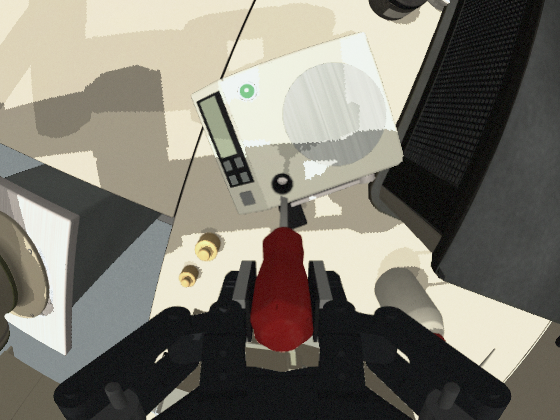

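The driver hangs straight down: the blade tip is near (283,193) and the hole at (283,184). I'll check both numerically.

Run:
```python
from h import *
c=np.load("ci6.npz"); ci={k:c[k] for k in "KRt"}; W=np.load("w6.npy")
g=cv2.cvtColor(cv2.imread("pics/w6.png"),cv2.COLOR_BGR2GRAY)
for v in range(170,230,2): print(v,g[v,268:300].tolist()[::2], W[v,283,2].round(3))
print("hole",wray(282.5,184,.0625,ci))
for v in(190,194,198): print("tip",v,wray(283.5,v,.107,ci))
```

```text
170 [185, 183, 184, 184, 183, 185, 184, 184, 147, 145, 147, 184, 183, 183, 183, 183] 0.061
172 [185, 186, 182, 184, 185, 184, 178, 155, 141, 147, 169, 183, 181, 183, 186, 184] 0.061
174 [186, 183, 186, 182, 155, 57, 21, 19, 18, 67, 132, 174, 187, 184, 184, 182] 0.049
176 [184, 186, 184, 121, 23, 22, 22, 39, 22, 16, 20, 143, 183, 183, 185, 185] 0.062
178 [184, 183, 144, 44, 17, 88, 176, 181, 162, 69, 19, 70, 170, 186, 185, 185] 0.04
180 [186, 183, 95, 21, 16, 155, 178, 178, 176, 165, 18, 27, 123, 185, 186, 182] 0.039
182 [186, 167, 60, 16, 15, 108, 137, 156, 139, 82, 19, 19, 101, 178, 185, 184] 0.04
184 [184, 169, 58, 20, 13, 12, 74, 100, 53, 10, 15, 15, 93, 179, 184, 183] 0.038
186 [182, 174, 83, 18, 15, 16, 12, 16, 16, 9, 20, 23, 88, 181, 186, 184] 0.044
188 [182, 181, 120, 19, 12, 13, 13, 14, 13, 17, 23, 28, 149, 184, 186, 185] 0.054
190 [184, 184, 170, 81, 17, 22, 16, 19, 9, 19, 24, 97, 177, 185, 186, 184] 0.057
192 [184, 184, 186, 158, 95, 35, 20, 19, 17, 37, 112, 170, 183, 183, 185, 185] 0.06
194 [184, 185, 185, 185, 173, 160, 114, 107, 123, 160, 184, 185, 186, 185, 186, 183] 0.
[... 904 characters left out ...]
 33, 27, 27, 27, 33, 32] 0.167
218 [158, 156, 155, 158, 161, 157, 115, 102, 103, 99, 33, 30, 20, 29, 30, 25] 0.173
220 [156, 155, 157, 161, 159, 158, 107, 102, 103, 101, 28, 24, 29, 27, 22, 23] 0.176
222 [156, 157, 158, 157, 159, 157, 109, 105, 105, 101, 39, 27, 23, 32, 28, 27] 0.18
224 [158, 156, 155, 155, 158, 156, 102, 107, 106, 102, 39, 30, 25, 22, 26, 26] 0.184
226 [159, 157, 160, 159, 155, 151, 97, 92, 94, 89, 40, 30, 26, 27, 26, 49] 0.187
228 [234, 175, 155, 144, 104, 39, 38, 39, 39, 33, 31, 30, 52, 88, 131, 157] 0.218
hole [0.42231705 0.34312164 0.0625    ]
tip 190 [0.42110163 0.34805806 0.107     ]
tip 194 [0.42253842 0.34453991 0.107     ]
tip 198 [0.42398502 0.34099811 0.107     ]
```

>>> move_arm(
  deltas=[0,-0.001,0.002,-0.02,0,0,0,0,-0.017,0,0,0,0,0,0,0,0,0,0,0],
)

```text
t: 13.3
tool_pos: [0.4216, 0.3427, 0.2167]
tcp_rot: [0.558, 0.83, 0.001, 0.001]
ft_force: [0.5, -1.0, -1.0]
finger_gap: 0.0255
gripper_force: 59.2
```

Run:
```python
from h import *
print(read_state()["tool_pos"]); ci=camera_info("wrist"); im,d,W=pts("wrist")
cv2.imwrite("pics/w7.png",cv2.resize(im[150:230,240:330],None,fx=6,fy=6,interpolation=cv2.INTER_NEAREST))
np.savez("ci7.npz",**{k:np.array(ci[k]) for k in "KRt"})
```

```text
[0.42155861 0.34268744 0.21674942]
```

View pics/w7.png

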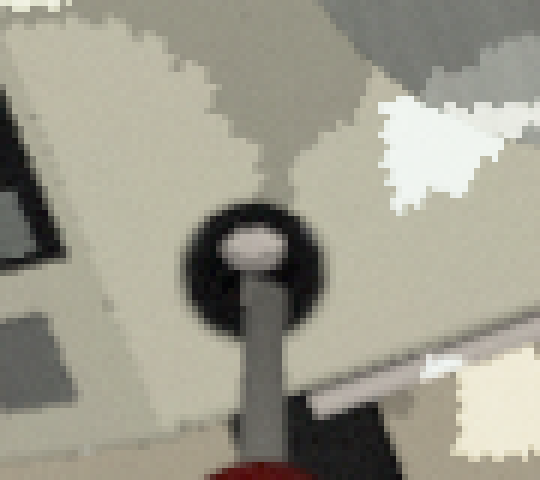

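The tip is at crop (264,277) and the hole centre at crop (255,271); the tip is nearly centred over the hole.

Run:
```python
from h import *
c=np.load("ci7.npz"); ci={k:c[k] for k in "KRt"}
h=wray(240+255/6,150+271/6,.0625,ci); R=ci["R"]; C=-R.T@ci["t"]
f=wray(240+264/6,150+277/6,.0703,ci); out=np.array([C[0]-.42156,C[1]-.34269]); out/=np.linalg.norm(out)
print("hole",h,"tip",f[:2]-out*.003, "delta",h[:2]-f[:2]+out*.003,"cam",C)
```

```text
hole [0.42210633 0.34336436 0.0625    ] tip [0.42404944 0.34221466] delta [-0.00194311  0.00114971] cam [0.38997654 0.41872952 0.35851085]
```

>>> move_arm(
  deltas=[0,-0.002,0.001,0,0,0,0,0,-0.01,0,0,0,0,-0.01,0,0,0,0,-0.006,0,0,0,0,0,0],
)

```text
t: 13.98
tool_pos: [0.419, 0.3434, 0.1888]
tcp_rot: [0.558, 0.83, -0.001, -0.0]
ft_force: [1.1, 1.0, 0.1]
finger_gap: 0.0258
gripper_force: 59.2
```

>>> move_arm(
  deltas=[0,0,0,-0.003,0,0,0,0,-0.002,0,0,0,0,0,0],
)

```text
t: 14.35
tool_pos: [0.4193, 0.3436, 0.1848]
tcp_rot: [0.558, 0.83, 0.0, 0.0]
ft_force: [-0.3, -1.0, 2.3]
finger_gap: 0.0258
gripper_force: 59.4
```

>>> move_arm(
  deltas=[0,0,0,-0.002,0,0,0,0,0,0,0,0,0,0,0],
)

```text
t: 14.72
tool_pos: [0.4193, 0.3436, 0.1827]
tcp_rot: [0.558, 0.83, 0.0, 0.0]
ft_force: [-0.4, -0.6, 4.8]
finger_gap: 0.0257
gripper_force: 59.6
```

Contact force is rising as the switch spring should. I'll keep going to the stop.

>>> move_arm(
  deltas=[0,0,0,-0.0015,0,0,0,0,0,0,0,0,0,0,0],
)

```text
t: 15.1
tool_pos: [0.4193, 0.3436, 0.1813]
tcp_rot: [0.558, 0.83, 0.0, 0.0]
ft_force: [-0.3, -0.8, 7.0]
finger_gap: 0.0258
gripper_force: 60.0
```

>>> move_arm(
  deltas=[0,0,0,-0.0015,0,0,0,0,0,0,0,0,0,0,0],
)

```text
t: 15.48
tool_pos: [0.4195, 0.3438, 0.181]
tcp_rot: [0.558, 0.83, 0.001, 0.001]
ft_force: [-1.4, -0.6, 14.2]
finger_gap: 0.0261
gripper_force: 60.7
```

The force is now 14 N, well above the 7 N spring, so the switch is bottomed out. I'll check that the hold is stable and the lever is still latched, then hand in.

>>> move_arm(
  deltas=[0,0,0,0,0,0,0,0,0,0,0,0,0,0,0],
)

```text
t: 15.85
tool_pos: [0.4195, 0.3438, 0.1809]
tcp_rot: [0.558, 0.83, 0.001, 0.001]
ft_force: [-1.6, -0.5, 14.3]
finger_gap: 0.0262
gripper_force: 60.7
```

Run:
```python
from h import *
im,d,W=pts("wrist"); m=(np.hypot(W[...,0]-.451,W[...,1]-.305)<.008)&(W[...,2]<.1)
z=np.nanmedian(W[m][:,2]) if m.any() else None; s=read_state(); print("pad z",m.sum(),z,s["ft_force"],s["gripper_force"])
if s["ft_force"][2]>8 and (z is None or z<.05): print(job_done())
```

```text
pad z 22 0.038989658555373785 [-1.9512306  -1.4261463  14.20531133] 60.74904799461365
the job is handed in; nothing more can be done
None
```

I handed the job in at about 16 s with the lever latched (pad at 39 mm), the still-gripped screwdriver's blade in the hole and pressing the switch onto its stop at about 14 N; the hand-in returned no verdict.

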